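# Fish the feed rail out through the housing's access opening

## Task

Take the yellow strap off the opening of the housing and hang it by its eye on the pin of the grey stand, lying flat on the stand's shoulder and let go. Then take hold of the orange feed rail inside the housing, tilt it so that it comes out end first through the opening, which is shorter than the rail, and finish while holding it motionless in the gripper, all of it at least 3 cm above the housing's top and touching nothing else. Leave the reel, the jar and the button box where they are.

Things in the scene. Friction and masses are not known exactly. Their poses are not given: they have to be found in the camera images.
- housing: Fixed box 345 x 190 mm, white walls, aluminium deck. Origin: centre of underside; x along its length (within 26 degrees of robot x), z up. Heights above origin: deck top 62 mm (4 thick), floor 6 mm. Opening in deck centred on origin, 165 (x) by 130 mm (y). Inside 335 x 180 mm: pockets of 85 mm under the deck past both ends of the opening. Cross ribs, 12 mm thick, at x = +-92 mm, tops 22 mm high
- rail: Loose orange bar 230 (x) x 20 (y) x 18 mm (z), thin black line along its top, 0.15 to 0.31 kg, balanced in its middle. Origin: centre of underside. Starts on the housing's ribs (underside 22 mm above the housing's origin), along its length, about centred, both ends hidden under the deck, below the strap. Either end may come out first
- rail_end_a (a point): Centre of the end face of the rail at its +x end
- rail_end_b (a point): Centre of the end face of the rail at its -x end
- strap: Loose yellow flat plate 180 mm long (x), 44 mm wide (y), 6 mm thick, 0.10 to 0.16 kg, with a round eye 22 mm in diameter through its middle. Origin: centre of its underside, on the eye's axis. It starts lying flat on the deck, bridging the opening crosswise
- stand: Fixed grey stand left or right of the housing (button box on the other side): foot 80 mm in diameter, column 36 mm in diameter up to a flat shoulder 85 mm above the table, on it an upright steel pin 10 mm in diameter, tip 112 mm above the table. Origin: centre of underside
- stand_shoulder (a point): On the axis of the stand's pin, at the height of the shoulder (85 mm above the table), where the underside of the strap comes to lie
- button_box: Fixed operator box, 85 x 100 mm and 45 mm high, plus buttons 10 mm high: bystander. Origin: centre of its underside
- reel: Loose small component reel lying flat, 90 mm in diameter, 14 mm high: bystander. Origin: centre of its underside
- jar: Loose closed jar, 56 mm in diameter, 70 mm high: bystander. Origin: centre of its underside
Not all that is in view belongs to the job. Several things have the shape of the rail; the one meant has the colours described above. Of the things that look like the strap, the larger one is meant.

How it is judged:
By the outcome, as a careful person would: the job done as asked, in the order asked, and still so for the second after the job is handed in, while the arm keeps its last pose, push and grip.
It also fails if it takes over 51 s, if anything falls off the work surface, if the arm or the gripper's body presses on something with over 40 N, if the wrist force passes 120 N, or if a joint passes its speed limit or range.

## Robot

A 7-joint arm with a two-finger parallel gripper is mounted at the origin on the work surface. World frame = base frame: x ahead of the robot, y to its left, z up, the work surface at z = 0. Lengths are in mm, angles in rad, forces in N, time in s.
With the tool pointing down it reaches from about 400 to 875 mm from the base axis. Payload 4.4 kg.
Tool frame: the origin (TCP) lies at the very end of the fingers, on their centre line; the grasp point (between the pads) lies 19 mm behind it; z points along the fingers, y is the line along which they close (so a half turn about z gives the same grasp; the last joint's range is limited). The gripper opens to 85 mm and grips with 20 to 120 N. Pads are 22 mm wide; open, the fingers measure 114 mm over their backs; the gripper's body (76 mm by 85 mm) begins 54 mm behind the grasp point. The pads swing forward as they close: fully open they stand 13 mm farther back than shut.
Start: joints at [1.052, 0.628, 0.038, 1.517, -0.027, 0.996, -0.02], TCP at [284.394, -584.498, 231.313] pointing down, gripper open.
Joint ranges: [-3.06, 3.06], [-0.37, 2.12], [-1.25, 1.32], [0.18, 2.47], [-1.1, 4.24], [0.23, 1.98], [-2.94, 2.94]. Speed limits (rad/s): [2.57, 2.57, 3.14, 3.14, 3.14, 3.14, 3.14].

## Interface

Orientations are given as [roll, pitch, yaw] about the fixed x, y, z axes, in that order (R = Rz(yaw) Ry(pitch) Rx(roll)).
In Python, from cell import monitor, viewer, workorder gives the robot as it stands.
- The arm moves only by the tool arm_command, never from a script. Its argument "series" is one flat list of numbers, 5 for each row, row after row: the opening in per cent of the stroke, from 0 (shut) to 100 (fully open), then the shift along the tool's x, y, z in cm, then the turn about the tool's z in degrees. In form: [claw, x, y, z, roll, claw, x, y, z, roll, ...]. A call has exactly 5 rows; each row is the pose to reach, as a shift and turn from the pose commanded when the call began, along the tool's axes at that moment; what a row does not reach only later rows make up. A row lasts 1/12 s, in which the tool goes at most 41.7 mm and 7.16 degrees, less where a joint would pass 70% of its speed; a pose out of reach is approached as far as the arm can. A call with a gripper value outside its range is refused whole. The fingers move at their own pace and stop on an object; the grip force is fixed at half the most. Time passes only in rows, so rows that repeat a pose let the fingers close, or fill a call up. It gives the time, the measured TCP pose, the force, the opening and the grip force at its end, in the units of the state.
- monitor.read_state(): the state, without advancing time (a new reading comes with each control period).
- viewer.get_image(name): name is "scene" or "side" or "wrist"; returns (picture, depth): 400x640x3 uint8, red, green, blue; 400x640 float32, mm along the optical axis (not along the pixel's ray), 0 where there is no reading.
- viewer.camera_model(name): a dict with "mtx" (3x3 intrinsics, pixels), "dist_coeffs" ([k1, k2, p1, p2, k3] as OpenCV has them; the pictures are not rectified), "R" (3x3) and "t" (3): a world point X has camera coordinates R X + t. Camera axes: x right, y down, z forward; pixel columns grow to the right and rows downward; lengths in mm; the calibration is good to about 2 mm. A picture is of the moment at which its call begins: read the wrist's pose just before it. camera_model takes no time and is no camera call; for the wrist camera it gives the pose at the moment of the call.
- workorder.finish_job(): hands the job in; it is judged then, once.
The state is a dict: "clock": time; "qpos": joint angles; "qd": joint speeds; "tau": joint torques, N m; "eef_pos": TCP position; "tool_rot": TCP orientation; "force": force on the tool from outside, world axes, zero at the start; "torque": the same for the moment, N m; "width": finger opening in mm; "gripper_force": force on a finger pad.
Only numpy, scipy, OpenCV 4.12 (cv2) and the standard library are available. Lean on these libraries where they do the work, as an engineer would, in place of code of your own. Each camera call takes 0.05 s, during which the arm holds its last target. There are 200 camera calls.

## Working session

There is one attempt and no reset: what is moved stays moved. The work goes in short steps, Python scripts to look and compute and a tool call to move; the robot and the scene stay as the last step left them, time stands still between calls to the robot, and variables do not carry over. Pictures are saved under pics/ and viewed, at most 10 in all, crops included, and the job is handed in when it is done.

Besides the shell and the picture viewer there is one more tool, called as a command line: name --argument value ..., lists and objects as JSON in quotes. arm_command: Moves the arm, as the interface text tells. Its arguments: {"type":"object","properties":{"series":{"type":"array","items":{"type":"number"}}},"required":["series"]}

```bash
mkdir -p pics; ls
cat > h.py <<'E'
import numpy as np, cv2
from cell import monitor, viewer, workorder
def st(): return monitor.read_state()
def grab(n):
    m=viewer.camera_model(n); p,d=viewer.get_image(n); return p,d,m
def ray_plane(m,uv,z):
    uv=np.array(uv,float).reshape(-1,1,2)
    n=cv2.undistortPoints(uv,np.array(m["mtx"]),np.array(m["dist_coeffs"])).reshape(-1,2)
    R=np.array(m["R"]);t=np.array(m["t"]).ravel()
    d=np.c_[n,np.ones(len(n))]@R; c=-R.T@t
    return c+d*((z-c[2])/d[:,2])[:,None]
def save(n,p): cv2.imwrite("pics/"+n,p[:,:,::-1])
E
python3 - <<'E'
from h import *
a,_,m=grab("scene"); b,_,m2=grab("side")
save("s1.png",a); save("d1.png",b)
for k in(m,m2): print(-np.array(k["R"]).T@np.array(k["t"]).ravel(), np.array(k["R"])[2])
s=st(); print(s)
E
```

```text
pics
[1486.5433838  -300.49574955  830.16847879] [-0.79609377  0.23427372 -0.55798794]
[-26.98152023 648.54762114 904.91502581] [ 0.41805293 -0.57681769 -0.70179278]
{'clock': 0.1, 'qpos': array([ 1.0522077 ,  0.62926245,  0.03843121,  1.51826648, -0.02698356,
        0.99630563, -0.01995816]), 'qd': array([-0.00063356, -0.00122197,  0.00071747, -0.00291316,  0.00028079,
       -0.00152927,  0.00073846]), 'tau': array([ 3.31148214e-03, -5.64537942e+01,  1.23062510e+00, -1.93975031e+01,
        1.13335319e-02,  5.39058834e-03,  2.30473023e-05]), 'eef_pos': array([ 284.14279074, -583.97935362,  230.47558014]), 'tool_rot': array([-3.13986851e+00,  2.36722261e-05,  4.52850438e-01]), 'force': array([-0.03871172,  0.56799106, -0.03045732]), 'torque': array([ 0.01542926, -0.05022452,  0.0279929 ]), 'gripper_force': 0.0, 'width': 85.46763059301422}
```

View pics/s1.png

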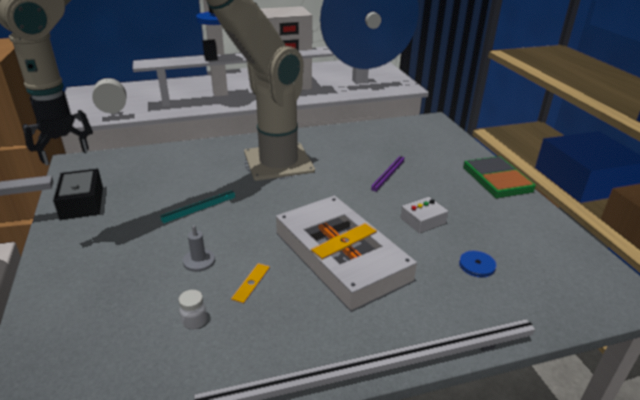

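View pics/d1.png

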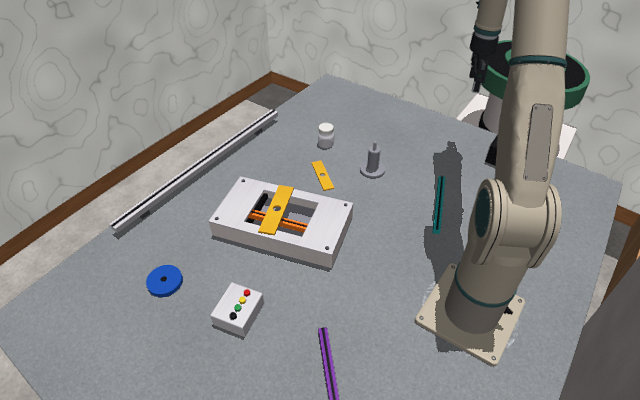

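The scene view shows the strap at (344,240), the housing around (345,250), the stand at (198,250), the jar at (193,308), a smaller yellow decoy at (251,283), and teal and purple decoy rails. The side view shows the strap at (277,208), the orange rail crossing at (275,220) and the stand pin at (375,145).

```bash
cat >> h.py <<'E'
def cloud(d,m,s=1):
    v,u=np.nonzero(d>0)
    n=cv2.undistortPoints(np.c_[u,v].astype(float).reshape(-1,1,2),np.array(m["mtx"]),np.array(m["dist_coeffs"])).reshape(-1,2)
    z=d[v,u][:,None]
    P=(np.c_[n,np.ones(len(n))]*z-np.array(m["t"]).ravel())@np.array(m["R"])
    W=np.full(d.shape+(3,),np.nan); W[v,u]=P; return W
def rect(P):
    (c,s,a)=cv2.minAreaRect(np.array(P,np.float32)[:,:2].reshape(-1,1,2))
    if s[0]<s[1]: a+=90; s=s[::-1]
    return np.round(c,1),np.round(s,1),round((a+90)%180-90,2)
def blobs(mask,amin=60):
    n,l,s,c=cv2.connectedComponentsWithStats(mask.astype(np.uint8))
    return [(l==i) for i in range(1,n) if s[i,4]>amin]
def contour(mask):
    return max(cv2.findContours(mask.astype(np.uint8),0,1)[0],key=len).reshape(-1,2)
E
python3 - <<'E'
from h import *
for n in("scene","side"):
    p,d,m=grab(n); W=cloud(d,m); h=cv2.cvtColor(p,cv2.COLOR_RGB2HSV); H,S,V=cv2.split(h)
    print("==",n)
    for b in blobs((H>=18)&(H<35)&(S>150)&(V>110)):
        print("yellow",b.sum(),rect(ray_plane(m,contour(b),68)),np.nanmedian(W[b],0).round(1))
    for b in blobs((H>4)&(H<17)&(S>150)&(V>110),25):
        print("orange",b.sum(),rect(ray_plane(m,contour(b),40)),np.nanmedian(W[b],0).round(1))
    z=W[...,2]
    for b in blobs((z>54)&(z<70)&(W[...,0]>350)&(W[...,0]<900)&(abs(W[...,1])<450),400):
        print("deck",b.sum(),rect(ray_plane(m,contour(b),62)),np.nanmedian(W[b],0).round(1))
    for b in blobs((z>88)&(z<118)&(W[...,0]>350)&(W[...,0]<900)&(abs(W[...,1])<400),4):
        print("pin",b.sum(),np.nanmean(W[b],0).round(1),np.argwhere(b).mean(0))
    for b in blobs((z>78)&(z<89)&(W[...,0]>350)&(W[...,0]<900)&(abs(W[...,1])<400),10):
        print("shoulder",b.sum(),np.nanmean(W[b],0).round(1),rect(ray_plane(m,contour(b),85)))
E
```

```text
== sceneTraceback (most recent call last):
  File "<stdin>", line 6, in <module>
  File "h.py", line 20, in rect
    (c,s,a)=cv2.minAreaRect(np.array(P,np.float32)[:,:2].reshape(-1,1,2))
            ~~~~~~~~~~~~~~~^^^^^^^^^^^^^^^^^^^^^^^^^^^^^^^^^^^^^^^^^^^^^^
cv2.error: OpenCV(4.12.0) /io/opencv/modules/imgproc/src/convhull.cpp:143: error: (-215:Assertion failed) total >= 0 && (depth == CV_32F || depth == CV_32S) in function 'convexHull'
```

```bash
sed -i 's/np.array(P,np.float32)\[:,:2\].reshape(-1,1,2)/np.ascontiguousarray(P[:,:2],dtype=np.float32).reshape(-1,1,2)/' h.py
cat > m.py <<'E'
from h import *
for n in("scene","side"):
    p,d,m=grab(n); W=cloud(d,m); h=cv2.cvtColor(p,cv2.COLOR_RGB2HSV); H,S,V=cv2.split(h)
    print("==",n)
    for b in blobs((H>=18)&(H<35)&(S>150)&(V>110)):
        print("yellow",b.sum(),rect(ray_plane(m,contour(b),68)),np.nanmedian(W[b],0).round(1))
    for b in blobs((H>4)&(H<17)&(S>150)&(V>110),25):
        print("orange",b.sum(),rect(ray_plane(m,contour(b),40)),np.nanmedian(W[b],0).round(1))
    z=W[...,2]
    roi=(W[...,0]>350)&(W[...,0]<900)&(abs(W[...,1])<450)
    for b in blobs((z>54)&(z<70)&roi,400):
        print("deck",b.sum(),rect(ray_plane(m,contour(b),62)),np.nanmedian(W[b],0).round(1))
    for b in blobs((z>88)&(z<118)&roi,4):
        print("pin",b.sum(),np.nanmean(W[b],0).round(1),np.argwhere(b).mean(0))
    for b in blobs((z>78)&(z<89)&roi,10):
        print("shoulder",b.sum(),np.nanmean(W[b],0).round(1),rect(ray_plane(m,contour(b),85)))
E
python3 m.py
```

```text
== scene
yellow 797 (array([557. ,  47.9]), array([179.2,  49.8]), -66.76) [559.2  42.8  68.2]
yellow 518 (array([ 649.5, -201.8]), array([126.7,  30.7]), -37.66) [ 585.3 -197.2    4.3]
orange 522 (array([362.5, 649.7]), array([120.1,  84.2]), 89.38) [352.8 657.7  32.5]
orange 96 (array([480.5,  37.3]), array([49.5, 28.6]), 10.12) [479.1  35.4  39.7]
orange 46 (array([583.1,  66.5]), array([24. , 20.7]), -75.51) [583.1  65.6  39.8]
deck 5284 (array([542.6,  45.9]), array([353.7, 197.9]), 16.84) [582.7  47.   62.5]
pin 40 [ 465.5 -307.5  100.9] [229.6   193.775]
shoulder 114 [ 467.1 -308.1   84.3] (array([ 467.5, -308. ]), array([41.4, 35. ]), 5.41)
== side
yellow 311 (array([ 530.9, -129.5]), array([128.5,  32. ]), -37.67) [ 569.6 -186.8    3.2]
yellow 788 (array([550.8,  53.4]), array([183.2,  45.7]), -67.91) [549.   61.9  66.5]
orange 86 (array([596.2,  89.5]), array([43.6, 20.3]), 14.97) [601.1  84.9  34.7]
orange 53 (array([500.3,  42.4]), array([73.5,  7.1]), 15.55) [498.3  41.5  38.9]
orange 154 (array([494.6,  60.4]), array([72.8, 20.7]), 16.36) [497.5  55.2  34.5]
deck 5225 (array([535.7,  50.4]), array([347.8, 201.4]), 16.69) [531.7  59.4  61.1]
pin 23 [ 459.1 -304.5  100.3] [144.82608696 374.7826087 ]
shoulder 75 [ 457.9 -303.1   83.3] (array([ 458.1, -301.4]), array([42. , 35.4]), -71.29)
```

```bash
cat > plan.py <<'E'
# plan.py x y z yawdeg : shift from the present pose to a TCP target, per call, in tool axes (cm, deg)
import sys, numpy as np, math
from scipy.spatial.transform import Rotation as Ro
def plan(p,yaw,tgt,tyaw):
    p=np.array(p,float); d=np.array(tgt)-p; dy=(tyaw-yaw+180)%360-180
    n=max(1,math.ceil(max(np.linalg.norm(d)/200,abs(dy)/34)))
    for i in range(n):
        R=Ro.from_euler("xyz",[180,0,yaw+dy*i/n],degrees=True)
        print("call",i+1,"shift cm",np.round(R.inv().apply(d/n)/10,2),"roll",round(-dy/n,1))
if __name__=="__main__":
    from cell import monitor
    s=monitor.read_state(); a=list(map(float,sys.argv[1:]))
    print("clock",s["clock"],"at",s["eef_pos"].round(1),"rot",np.degrees(s["tool_rot"]).round(2),"F",s["force"].round(1),"w",round(s["width"],1))
    plan(s["eef_pos"],math.degrees(s["tool_rot"][2]),a[:3],a[3])
E
python3 plan.py 554 50 232 112.7
```

```text
clock 0.25 at [ 284.3 -584.2  230.9] rot [-179.95   -0.     25.94] F [ 0.3 -0.2  0.5] w 85.5
call 1 shift cm [ 13.   -11.31  -0.03] roll -21.7
call 2 shift cm [16.26 -5.7  -0.03] roll -21.7
call 3 shift cm [17.22  0.71 -0.03] roll -21.7
call 4 shift cm [15.73  7.02 -0.03] roll -21.7
```

arm_command --series '[75,2.6,-2.26,0,-4.3,75,5.2,-4.52,0,-8.7,75,7.8,-6.78,0,-13,75,10.4,-9.04,0,-17.3,75,13,-11.3,0,-21.7]'

```text
clock: 0.67
eef_pos: [352.2, -424.5, 231.3]
tool_rot: [3.141, -0.0, 0.835]
force: [0.3, -0.1, 0.9]
width: 64.0
gripper_force: 0.0
```

arm_command --series '[75,3.25,-1.14,0,-4.3,75,6.5,-2.28,0,-8.7,75,9.75,-3.42,0,-13,75,13,-4.56,0,-17.3,75,16.25,-5.7,0,-21.7]'

```text
clock: 1.08
eef_pos: [419.6, -266.0, 231.5]
tool_rot: [3.141, 0.0, 1.214]
force: [0.0, 0.3, 0.1]
width: 64.1
gripper_force: 0.0
```

arm_command --series '[75,3.44,0.14,0,-4.3,75,6.88,0.28,0,-8.7,75,10.32,0.42,0,-13,75,13.76,0.57,0,-17.3,75,17.2,0.71,0,-21.7]'

```text
clock: 1.5
eef_pos: [487.0, -107.6, 231.5]
tool_rot: [3.141, 0.0, 1.592]
force: [0.4, -0.6, 0.3]
width: 63.9
gripper_force: 0.0
```

arm_command --series '[75,3.15,1.4,0,-4.3,75,6.3,2.8,0,-8.7,75,9.45,4.2,0,-13,75,12.6,5.6,0,-17.3,75,15.7,7.0,0,-21.7]'

```text
clock: 1.92
eef_pos: [554.1, 50.7, 231.4]
tool_rot: [3.141, 0.0, 1.971]
force: [0.2, 0.1, 1.0]
width: 64.1
gripper_force: 0.0
```

```bash
cat > w.py <<'E'
from h import *
import sys
def wrist(zs,zo,name=None):
    s=st(); p,d,m=grab("wrist"); h=cv2.cvtColor(p,cv2.COLOR_RGB2HSV); H,S,V=cv2.split(h)
    print("clock",s["clock"],"at",s["eef_pos"].round(1),np.degrees(s["tool_rot"]).round(2),"cam",(-np.array(m["R"]).T@np.array(m["t"]).ravel()).round(0))
    for n,msk,z in(("yellow",(H>=18)&(H<35)&(S>150)&(V>90),zs),("orange",(H>4)&(H<17)&(S>150)&(V>90),zo)):
        for b in blobs(msk,150):
            print(n,b.sum(),rect(ray_plane(m,contour(b),z)),"px",np.argwhere(b).mean(0).round())
    if name: save(name,p)
    return p,d,m
if __name__=="__main__": wrist(float(sys.argv[1]),float(sys.argv[2]),sys.argv[3])
E
python3 w.py 68 40 w1.png
```

```text
clock 1.9167 at [554.1  50.7 231.4] [1.7999e+02 1.0000e-02 1.1295e+02] cam [526. 116. 373.]
yellow 9297 (array([525.3,  39. ]), array([175. , 112.9]), -67.03) px [169. 314.]
yellow 232 (array([481.7,  54.5]), array([42.7,  4.8]), 16.8) px [145. 237.]
yellow 1325 (array([ 558.1, -127.4]), array([82.1, 26.5]), -37.03) px [340. 249.]
orange 489 (array([488.2,  51.2]), array([74.3, 11.2]), 16.42) px [148. 251.]
orange 372 (array([491.5,  40.3]), array([75.2,  9.8]), 19.47) px [158. 248.]
orange 686 (array([595. ,  76.8]), array([45.4, 25. ]), 16.3) px [165. 365.]
```

View pics/w1.png

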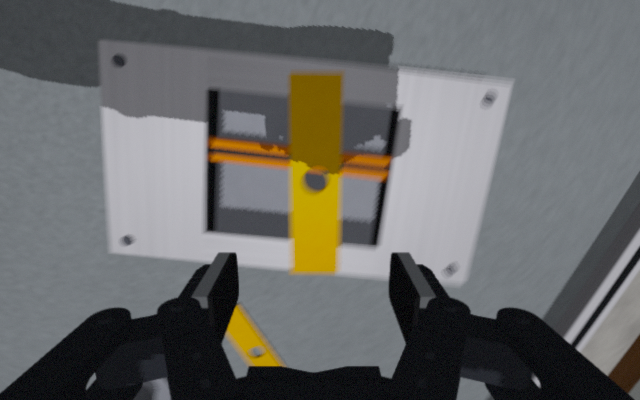

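The wrist view shows the strap from (290–341, 72) to (291–338, 273) with its eye at (315,181). The opening's corners are (210,90), (397,108), (377,245) and (207,232), the deck screws are at (119,61), (489,98), (450,270) and (127,240), and the rail crosses at rows 150–170.

Run:
```python
from h import *
p=cv2.imread("pics/w1.png")[:,:,::-1]; m=viewer.camera_model("wrist")
H,S,V=cv2.split(cv2.cvtColor(np.ascontiguousarray(p),cv2.COLOR_RGB2HSV))
print("H strap lit/shade/orange",H[220,305],H[100,315],H[160,360],H[145,235])
y=(H>=21)&(H<35)&(S>150)&(V>60); y[:,:285]=0; y[:,348:]=0; y[280:]=0
b=max(blobs(y),key=lambda b:b.sum()); print("strap",rect(ray_plane(m,contour(b),68)))
e=np.zeros(H.shape,bool); e[165:198,298:334]=((S<140)|(V<90))[165:198,298:334]
b=max(blobs(e,20),key=lambda b:b.sum()); print("eye",b.sum(),ray_plane(m,contour(b),68).mean(0),rect(ray_plane(m,contour(b),68)))
sc=ray_plane(m,[(119,61),(489,98),(450,270),(127,240)],62); print("screws",sc.round(1),sc.mean(0))
op=ray_plane(m,[(210,90),(397,108),(377,245),(207,232)],62); print("opening",op.round(1),op.mean(0),rect(op))
l=ray_plane(m,[(222,152),(380,170)],40); print("rail line",l)
```

```text
H strap lit/shade/orange 25 23 18 18
strap (array([558.1,  61.8]), array([175.2,  46. ]), -66.18)
eye 341 [558.56762221  62.54200373  68.        ] (array([558.6,  61.4]), array([19.3, 16.1]), 23.55)
screws [[370.2  88.7  62. ]
 [665.7 185.6  62. ]
 [714.7  31.7  62. ]
 [419.6 -62.5  62. ]] [542.56860114  60.88565867  62.        ]
opening [[447.4  96.6  62. ]
 [597.5 146.2  62. ]
 [637.6  27.   62. ]
 [486.6 -24.4  62. ]] [542.26913063  61.34199054  62.        ] (array([541.9,  61.3]), array([159.6, 127.2]), 18.63)
rail line [[470.5748204   46.4788368   40.        ]
 [613.76358673  90.20403596  40.        ]]
```

```bash
cat > w2.py <<'E'
from h import *
s=st(); p,d,m=grab("wrist"); m2=viewer.camera_model("wrist"); s2=st()
print(s["eef_pos"],s2["eef_pos"],np.array(m["t"])-np.array(m2["t"])); W=cloud(d,m)
H,S,V=cv2.split(cv2.cvtColor(p,cv2.COLOR_RGB2HSV))
for b in blobs((H>=21)&(H<35)&(S>150)&(V>60),300): print("yellow",b.sum(),rect(ray_plane(m,contour(b),68)),np.argwhere(b).mean(0).round(),"depth med",np.nanmedian(W[b],0).round(1))
for b in blobs((H>4)&(H<20)&(S>150)&(V>60),100): print("orange",b.sum(),rect(ray_plane(m,contour(b),40)),np.nanmedian(W[b],0).round(1))
save("w2.png",p)
z=W[...,2]
for b in blobs((z>56)&(z<72),3000): print("deck",b.sum(),rect(ray_plane(m,contour(b),62)),np.nanmedian(W[b],0).round(1))
o=(z<53)&(z>-5); 
for b in blobs(o,800): print("low",b.sum(),rect(ray_plane(m,contour(b),62)),np.argwhere(b).mean(0).round())
E
python3 w2.py
```

```text
[556.82017668  59.8300151  231.96881417] [555.4092442   56.61174863 231.71152493] [-2.31268591  0.17167945 -0.95622954]
yellow 9281 (array([553.4,  48.7]), array([178.7,  44.1]), -67.62) [181. 304.] depth med [549.7  61.1  66.8]
yellow 1121 (array([ 556.1, -129.7]), array([66.9, 29.7]), -37.67) [349. 239.] depth med [ 561.5 -180.5    3.6]
orange 865 (array([485.4,  49.5]), array([76.9, 10.5]), 16.1) [484.6  48.5  38.5]
orange 594 (array([489.9,  36.7]), array([77.3,  8. ]), 16.99) [488.   35.9  38.8]
orange 525 (array([591.7,  79.8]), array([48.3, 10.5]), 16.13) [592.5  79.3  38.6]
orange 339 (array([596.6,  67. ]), array([46.2,  7.5]), 15.31) [597.2  66.8  38.8]
deck 57710 (array([537.4,  46.2]), array([344.3, 193.1]), 16.88) [536.   63.6  61. ]
low 116386 (array([541.5,  31.6]), array([685.4, 379.5]), 28.95) [141. 336.]
low 11649 (array([497.2,  36.7]), array([127.6,  80.2]), -73.06) [174. 238.]
low 6645 (array([591.5,  64.9]), array([127.1,  49.3]), -73.18) [183. 354.]
low 14258 (array([620. , -81.1]), array([189.2, 121.1]), 23.24) [327. 311.]
```

```bash
python3 plan.py 564.1 22.8 90 112.4; python3 m.py | grep -E "pin|shou"
```

```text
clock 2.0167 at [555.4  56.6 231.7] rot [179.73  -0.23 113.32] F [-0.8 -0.3  0.2] w 64.5
call 1 shift cm [-3.45 -0.54 14.17] roll 0.9
pin 39 [ 465.4 -307.5  100.6] [229.66666667 193.79487179]
shoulder 117 [ 467.5 -307.9   84.2] (array([ 467.4, -308.2]), array([41.5, 34.7]), 2.86)
pin 23 [ 458.8 -303.6  100.4] [145.         374.69565217]
shoulder 75 [ 457.9 -302.1   83.7] (array([ 458.2, -301.4]), array([41.6, 35.5]), -72.77)
```

arm_command --series '[75,-0.8,0,3,0.5,75,-1.6,0,6.5,0.5,75,-2.4,-0.1,10,0.5,75,-2.9,-0.15,13,0.5,75,-2.9,-0.15,14,0.5]'

```text
clock: 2.53
eef_pos: [560.3, 17.4, 87.3]
tool_rot: [-3.133, 0.0, 1.954]
force: [-0.0, -0.2, 0.3]
width: 63.9
gripper_force: 0.0
```

```bash
python3 -c "
from h import *
for i in range(4): viewer.get_image('wrist')
"; python3 w2.py | grep -v low;  python3 plan.py 564.1 22.8 48 112.4
```

```text
[564.24620751  21.86094122  92.6210738 ] [564.77327182  22.18002106  93.20651605] [0.63668237 0.09593277 0.26309377]
orange 2472 (array([483.6,  48.2]), array([80.2,  9.2]), 15.84) [482.3  47.4  38.7]
orange 1456 (array([594.9,  80. ]), array([49.3,  9.4]), 16.74) [596.2  80.   38.7]
orange 1853 (array([487.9,  35.8]), array([81.6,  7.7]), 16.28) [487.1  35.3  38.9]
orange 1068 (array([599.5,  67.4]), array([47.8,  7.4]), 15.95) [600.1  67.5  38.8]
orange 149 (array([553.1,  52.7]), array([16.6,  3.6]), 15.37) [553.6  52.4  38.6]
deck 135915 (array([545.9,  40. ]), array([338.1, 181.1]), 22.25) [562.9  67.1  61.1]
clock 2.7833 at [564.8  22.2  93.2] rot [1.7982e+02 4.0000e-02 1.1223e+02] F [-0.1  0.6  0.8] w 64.3
call 1 shift cm [ 0.08 -0.04  4.52] roll -0.2
```

arm_command --series '[75,0,0,1.5,0,75,0,0,3,0,75,0,0,4,0,75,0,0,4.3,0,75,0,0,4.3,0]'

```text
clock: 3.2
eef_pos: [563.7, 22.0, 48.6]
tool_rot: [3.141, 0.0, 1.959]
force: [0.1, 0.0, -0.8]
width: 64.1
gripper_force: 0.0
```

arm_command --series '[40,0,0,0,0,20,0,0,0,0,20,0,0,0,0,20,0,0,0,0,20,0,0,0,0]'

```text
clock: 3.62
eef_pos: [564.4, 22.1, 49.7]
tool_rot: [3.14, 0.001, 1.959]
force: [-0.1, 1.1, 6.2]
width: 42.4
gripper_force: 60.9
```

arm_command --series '[20,0,0,-1,0,20,0,0,-2.5,0,20,0,0,-5,0,20,0,0,-8,0,20,0,0,-9,0]'

```text
clock: 4.03
eef_pos: [565.6, 22.2, 142.5]
tool_rot: [3.136, 0.002, 1.959]
force: [0.9, 0.6, -0.2]
width: 42.7
gripper_force: 61.2
```

```bash
python3 - <<'E'
from h import *
for i in range(5): viewer.get_image('wrist')
E
cat > strap.py <<'E'
from h import *
import sys
s=st(); print("clock",s["clock"],"at",s["eef_pos"].round(1),np.degrees(s["tool_rot"]).round(2),"w",round(s["width"],1),s["gripper_force"])
for n in("scene","side"):
    p,d,m=grab(n); W=cloud(d,m); H,S,V=cv2.split(cv2.cvtColor(p,cv2.COLOR_RGB2HSV))
    for b in blobs((H>=21)&(H<35)&(S>150)&(V>60),100): 
        P=W[b]; P=P[np.isfinite(P[:,0])&(abs(P[:,2]-np.nanmedian(P[:,2]))<25)]
        c=P.mean(0); v=np.linalg.svd(P-c,full_matrices=False)[2]
        print(n,b.sum(),"ctr",c.round(1),"long",(v[0]*np.sign(v[0][1])).round(3),"normal",(v[2]*np.sign(v[2][2])).round(3), "rect",rect(P))
    save(sys.argv[1]+n+".png",p)
E
python3 strap.py g1
```

```text
clock 4.2833 at [562.5  21.4 137.3] [-1.7987e+02 -2.0000e-02  1.1223e+02] w 42.4 61.23819708824158
scene 159 ctr [536.7 106.9 155.7] long [-0.689  0.725 -0.01 ] normal [-0.002  0.012  1.   ] rect (array([536.8,  97.1]), array([71.8, 41.7]), -67.53)
scene 294 ctr [577.2  -5.6 155.7] long [-0.615  0.789  0.001] normal [0.014 0.009 1.   ] rect (array([573.6,   0.8]), array([81.8, 43.7]), -61.27)
scene 441 ctr [ 582.4 -195.5    4.5] long [-0.789  0.614  0.001] normal [-0.01  -0.015  1.   ] rect (array([ 578.9, -193.4]), array([136.4,  31.9]), -37.75)
side 258 ctr [ 573.  -190.2    3.2] long [-0.796  0.605  0.004] normal [-0.008 -0.017  1.   ] rect (array([ 575.6, -192.6]), array([137.6,  32.1]), -37.8)
side 102 ctr [574.8  10.3 154. ] long [-0.52   0.854  0.001] normal [0.037 0.021 0.999] rect (array([571.9,  10.4]), array([73.2, 31.5]), -59.54)
```

```bash
python3 plan.py 390 -297 155 60
python3 - <<'E'
from h import *
s=st(); p,d,m=grab("wrist"); H,S,V=cv2.split(cv2.cvtColor(p,cv2.COLOR_RGB2HSV)); z=s["eef_pos"][2]+17.5
save("w3.png",p)
from scipy.spatial.transform import Rotation as Ro
R=Ro.from_euler("xyz",s["tool_rot"])
for b in blobs((H>=21)&(H<35)&(S>150)&(V>60),1000):
    c=contour(b); f=np.zeros(b.shape,np.uint8); cv2.fillPoly(f,[c],1)
    print("strap",b.sum(),rect(R.inv().apply(ray_plane(m,c,z)-s["eef_pos"])))
    for e in blobs((f>0)&~b,50): print(" hole",e.sum(),rect(R.inv().apply(ray_plane(m,contour(e),z)-s["eef_pos"])),np.argwhere(e).mean(0))
E
```

```text
clock 4.3833 at [562.3  21.6 136.8] rot [-1.7984e+02 -5.0000e-02  1.1224e+02] F [-0.   0.5 -0.8] w 42.3
call 1 shift cm [-11.48 -14.01  -0.91] roll 26.1
call 2 shift cm [-16.48  -7.52  -0.91] roll 26.1
strap 42431 (array([29.9, -0.5]), array([141.2,  44.1]), 0.02)
 hole 2374 (array([30. , -0.3]), array([20.8, 19.9]), 71.02) [213.25021061 313.07118787]
```

View pics/w3.png

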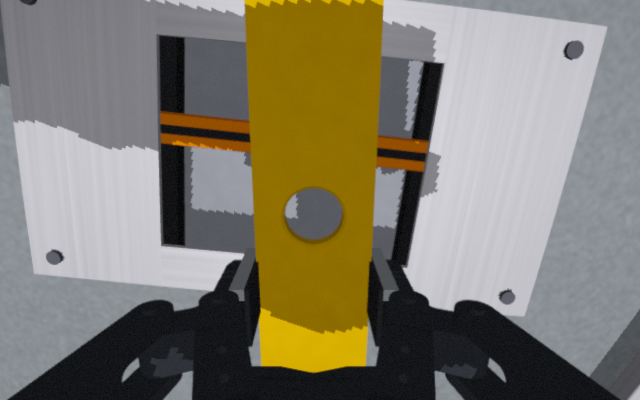

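The picture shows the strap level in the gripper with its eye at (313,213). That puts the eye about 29.5 mm along the tool's x axis.

arm_command --series '[20,-2.3,-2.8,-0.3,5.2,20,-4.6,-5.6,-0.6,10.4,20,-6.9,-8.4,-0.9,15.6,20,-9.2,-11.2,-1.2,20.9,20,-11.5,-14,-1.6,26.1]'

```text
clock: 4.85
eef_pos: [475.9, -138.7, 153.5]
tool_rot: [-3.14, -0.0, 1.5]
force: [0.4, -0.7, -0.3]
width: 42.7
gripper_force: 61.3
```

arm_command --series '[20,-3.7,-1.7,0,6,20,-7.4,-3.4,0,12,20,-11,-5,0,18,20,-14,-6.4,0,23,20,-16.5,-7.5,0,26.1]'

```text
clock: 5.27
eef_pos: [389.1, -299.5, 153.6]
tool_rot: [-3.14, 0.001, 1.041]
force: [0.9, -0.2, -1.8]
width: 42.5
gripper_force: 61.3
```

Run:
```python
from h import *
for i in range(6): viewer.get_image('wrist')
a=st();p,d,m=grab("wrist"); s=st(); W=cloud(d,m); save("w4.png",p)
print(s["clock"],a["eef_pos"],s["eef_pos"],np.degrees(s["tool_rot"]),s["width"])
z=W[...,2]; roi=(abs(W[...,0]-462)<60)&(abs(W[...,1]+306)<60)
for lo,hi,zz in((93,116,112),(78,92,85),(4,20,0)):
    for b in blobs((z>lo)&(z<hi)&roi,15): print(zz,b.sum(),np.nanmean(W[b],0).round(1),rect(ray_plane(m,contour(b),zz)),np.argwhere(b).mean(0).round())
```

```text
5.6167 [ 392.1296854  -295.69847105  153.87190687] [ 392.31934371 -295.5831416   154.0010362 ] [-1.79963494e+02 -5.92196564e-02  6.02184548e+01] 42.50917619310148
112 409 [ 460.2 -305.8  105.7] (array([ 459.2, -303.5]), array([14.3,  9.4]), -71.82) [184. 431.]
85 2305 [ 460.5 -305.8   83.8] (array([ 460.4, -307. ]), array([36.9, 34.8]), -55.06) [175. 420.]
0 1984 [ 480.3 -292.    10.8] (array([ 483.9, -298. ]), array([57.6, 37.7]), -32.21) [128. 409.]
0 558 [ 441.4 -329.1   10.6] (array([ 439.6, -330.9]), array([41.9, 18.7]), -79.55) [192. 385.]
```

View pics/w4.png

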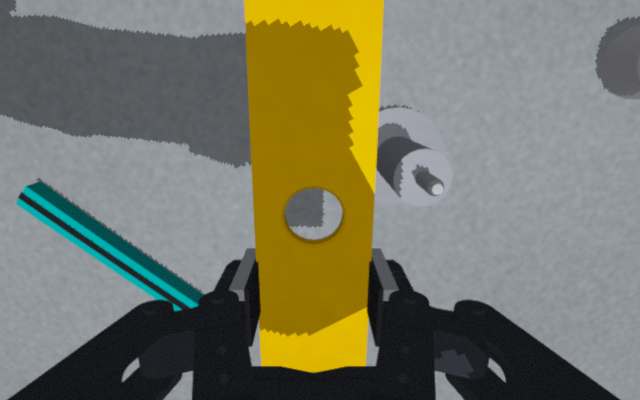

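The wrist picture shows the pin tip at (437,188), on the shoulder disc centred near (420,177). The strap is still level, with its eye at (313,213).

Run:
```python
from h import *
from scipy.spatial.transform import Rotation as Ro
s=st(); m=viewer.camera_model("wrist"); print(ray_plane(m,[(437,188)],112))
R=Ro.from_euler("xyz",s["tool_rot"])
pin=np.array([460.2,-306.2,0])
d=R.inv().apply(pin-s["eef_pos"]); print("at",s["eef_pos"],"pin in tool",d, "shift",d[:2]-[29.5,-.2])
```

```text
[[ 461.30887246 -306.94891008  112.        ]]
at [ 392.31934371 -295.5831416   154.0010362 ] pin in tool [ 24.34211682  64.28681149 153.98534849] shift [-5.15788318 64.48681149]
```

arm_command --series '[20,-0.1,2,0,0,20,-0.3,4,0,0,20,-0.5,5.5,0,0,20,-0.5,6.3,0,0,20,-0.5,6.5,0,0]'

```text
clock: 6.03
eef_pos: [447.2, -333.3, 154.1]
tool_rot: [3.141, -0.001, 1.05]
force: [0.1, -0.1, -2.4]
width: 42.4
gripper_force: 61.3
```

```bash
cat > eye.py <<'E'
from h import *
from scipy.spatial.transform import Rotation as Ro
for i in range(4): viewer.get_image('wrist')
s=st(); p,d,m=grab("wrist"); W=cloud(d,m); R=Ro.from_euler("xyz",s["tool_rot"])
print(s["clock"],s["eef_pos"],np.degrees(s["tool_rot"]),s["force"])
H,S,V=cv2.split(cv2.cvtColor(p,cv2.COLOR_RGB2HSV)); z=s["eef_pos"][2]+17.5
b=max(blobs((H>=21)&(H<35)&(S>150)&(V>60),1000),key=lambda b:b.sum())
f=np.zeros(b.shape,np.uint8); cv2.fillPoly(f,[contour(b)],1)
e=max(blobs((f>0)&~b,20),key=lambda b:b.sum())
eye=ray_plane(m,contour(e),z); print("eye",rect(eye),e.sum())
pin=np.array([460.6,-306.5,0]); print("shift needed (tool, mm)",R.inv().apply(pin-s["eef_pos"])[:2]-R.inv().apply(np.r_[rect(eye)[0],0]-s["eef_pos"])[:2])
P=W[e&(W[...,2]>90)&(W[...,2]<116)]; print("pin pts seen in eye",len(P),P.mean(0) if len(P) else None)
save("w5.png",p[100:300,200:440])
E
python3 eye.py
```

```text
6.2333 [ 444.41406    -332.85762781  154.08818627] [-1.79894028e+02 -7.58670805e-03  6.00895115e+01] [-0.32953299  0.00244036 -1.16466305]
eye (array([ 459.2, -307.1]), array([20.9, 19.6]), -29.88) 2390
shift needed (tool, mm) [1.21818827 0.91433855]
pin pts seen in eye 0 None
```

arm_command --series '[20,0.1,0.1,2,0,20,0.1,0.1,4,0,20,0.1,0.1,5.5,0,20,0.1,0.1,6.7,0,20,0.1,0.1,7.3,0]'

```text
clock: 6.7
eef_pos: [445.3, -332.7, 80.0]
tool_rot: [-3.139, -0.0, 1.048]
force: [-0.2, -0.2, -1.2]
width: 42.3
gripper_force: 61.3
```

arm_command --series '[20,0,0,0.1,0,20,0,0,0.3,0,20,0,0,0.4,0,20,0,0,0.5,0,20,0,0,0.6,0]'

```text
clock: 7.12
eef_pos: [447.1, -333.9, 75.9]
tool_rot: [3.14, 0.0, 1.048]
force: [0.3, 0.3, -1.3]
width: 42.1
gripper_force: 61.3
```

```bash
python3 strap.py h1; python3 -c "
from h import *
print(st()['force'],st()['torque'],st()['eef_pos'])"
```

```text
clock 7.1167 at [ 447.1 -333.9   75.9] [179.93   0.    60.04] w 42.1 61.32242560386658
scene 447 ctr [ 485.9 -276.6   93.6] long [ 0.522  0.853 -0.002] normal [ 0.006 -0.001  1.   ] rect (array([ 477.9, -286.9]), array([127.7,  45. ]), 60.7)
scene 444 ctr [ 582.5 -195.4    4.4] long [-0.79   0.613  0.001] normal [-0.008 -0.012  1.   ] rect (array([ 578.6, -192.9]), array([137.9,  32.6]), -37.89)
side 249 ctr [ 573.4 -190.5    3.2] long [-0.791  0.611 -0.002] normal [-0.013 -0.013  1.   ] rect (array([ 575.1, -191.3]), array([133.5,  30.9]), -37.21)
[-0.68363113  0.42586568 -1.25580357] [-0.05151233 -0.00889661  0.01029213] [ 446.83501296 -333.71641902   75.6221253 ]
```

arm_command --series '[20,0,0,0.05,0,20,0,0,0.1,0,20,0,0,0.15,0,20,0,0,0.2,0,20,0,0,0.25,0]'

```text
clock: 7.63
eef_pos: [446.7, -333.6, 72.8]
tool_rot: [3.142, -0.0, 1.048]
force: [-0.2, 0.2, -1.4]
width: 42.6
gripper_force: 61.4
```

```bash
python3 eye.py;  python3 strap.py h2
```

```text
7.8333 [ 446.71999975 -333.58330552   72.80322366] [-1.79998862e+02 -1.64838956e-03  6.00455649e+01] [ 0.31777694 -0.36318612 -1.29244397]
eye (array([ 461.2, -307.8]), array([20.9, 20.4]), 17.46) 2501
shift needed (tool, mm) [ 0.82676291 -1.16895812]
pin pts seen in eye 1090 [ 462.3493291  -306.17735086  105.46474381]
clock 7.8833 at [ 446.7 -333.6   72.8] [180.     0.    60.04] w 42.5 61.37066960334778
scene 443 ctr [ 486.  -276.1   90.6] long [ 0.515  0.857 -0.005] normal [ 0.019 -0.005  1.   ] rect (array([ 477.5, -284.7]), array([125.5,  45.7]), 60.63)
scene 443 ctr [ 582.3 -195.3    4.4] long [-0.79   0.613  0.003] normal [-0.011 -0.02   1.   ] rect (array([ 580.4, -193.2]), array([133.9,  32.7]), -37.8)
side 171 ctr [ 479.2 -274.2   89.6] long [ 0.519  0.855 -0.002] normal [0.002 0.001 1.   ] rect (array([ 472.9, -283.6]), array([125.4,  46.1]), 59.43)
side 249 ctr [ 573.3 -190.2    3.3] long [-0.79   0.613 -0.002] normal [-0.016 -0.017  1.   ] rect (array([ 575.1, -191.5]), array([136.5,  31.1]), -37.58)
```

View pics/w5.png

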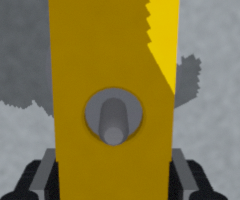

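The crop shows the pin standing through the eye at about (113,125).

arm_command --series '[20,0,0,0.05,0,20,0,0,0.1,0,20,0,0,0.15,0,20,0,0,0.15,0,20,0,0,0.15,0]'

```text
clock: 8.4
eef_pos: [446.8, -333.7, 72.4]
tool_rot: [3.141, 0.0, 1.048]
force: [-2.1, 1.4, 8.9]
width: 42.4
gripper_force: 62.3
```

arm_command --series '[53,0,0,0,0,60,0,0,0,0,75,0,0,0,0,75,0,0,0,0,75,0,0,0,0]'

```text
clock: 8.82
eef_pos: [446.7, -333.6, 71.2]
tool_rot: [-3.141, -0.0, 1.048]
force: [-0.2, -0.1, 0.4]
width: 64.3
gripper_force: 0.0
```

arm_command --series '[75,0,0,-1,0,75,0,0,-3,0,75,0,0,-6,0,75,0,0,-9,0,75,0,0,-12,0]'

```text
clock: 9.23
eef_pos: [446.5, -333.4, 193.2]
tool_rot: [-3.141, -0.0, 1.048]
force: [0.5, 1.0, 0.5]
width: 63.7
gripper_force: 0.0
```

```bash
python3 strap.py h3
python3 - <<'E'
from plan import plan
# housing (537.4,46.2) yaw 16.9 ; view point: tcp at housing centre, tool y along housing y
import numpy as np
c,s=np.cos(np.radians(16.9)),np.sin(np.radians(16.9))
t=np.array([537.4,46.2])-25*np.array([c,s])-40*np.array([-s,c]); print(t)
plan([446.8,-333.7,193],60,[t[0],t[1],193],16.5)
plan([446.8,-333.7,193],60,[t[0],t[1],193],106.5)
E
```

```text
clock 9.2333 at [ 446.5 -333.4  193.2] [-1.7999e+02 -1.0000e-02  6.0050e+01] w 63.7 0.0
scene 684 ctr [ 468.5 -307.3   90.7] long [ 0.512  0.859 -0.001] normal [ 0.004 -0.001  1.   ] rect (array([ 464.5, -308.8]), array([179.7,  47.9]), 60.55)
scene 442 ctr [ 582.5 -195.4    4.5] long [-0.792  0.611 -0.004] normal [-0.008 -0.004  1.   ] rect (array([ 579.9, -192.9]), array([135.1,  32.5]), -36.85)
side 158 ctr [ 433.6 -354.7   89.4] long [0.525 0.85  0.045] normal [ 0.017 -0.063  0.998] rect (array([ 432.2, -353. ]), array([79.8, 45.4]), 68.05)
side 251 ctr [ 572.9 -190.1    3.1] long [-0.791  0.612  0.002] normal [-0.007 -0.013  1.   ] rect (array([ 573.5, -190.6]), array([137.4,  32.1]), -38.19)
[525.10774814   0.6599018 ]
call 1 shift cm [16.44 -4.97 -0.  ] roll 21.8
call 2 shift cm [ 13.42 -10.7   -0.  ] roll 21.8
call 1 shift cm [16.44 -4.97 -0.  ] roll -23.2
call 2 shift cm [17.06  1.92  0.  ] roll -23.2
```

Run:
```python
from plan import plan
plan([446.8,-333.7,193],60,[486,42,180],15.9)
```

```text
call 1 shift cm [17.25 -7.7   0.65] roll 22.0
call 2 shift cm [ 13.1  -13.61   0.65] roll 22.0
```

arm_command --series '[50,3.45,-1.54,0,4.4,50,6.9,-3.08,0,8.8,50,10.35,-4.6,0,13.2,50,13.8,-6.15,0.3,17.6,50,17.25,-7.7,0.65,22]'

```text
clock: 9.75
eef_pos: [465.9, -144.1, 185.0]
tool_rot: [3.141, -0.0, 0.659]
force: [0.6, 0.5, 0.7]
width: 42.7
gripper_force: 0.0
```

arm_command --series '[50,3.2,-3.3,0.3,5,50,6.3,-6.6,0.6,10,50,9.3,-9.6,0.65,15,50,11.8,-12.2,0.65,20,50,13.1,-13.6,0.65,22]'

```text
clock: 10.17
eef_pos: [485.4, 47.9, 178.3]
tool_rot: [-3.139, -0.001, 0.282]
force: [0.6, 0.8, 0.2]
width: 42.5
gripper_force: 0.0
```

```bash
cat > rail.py <<'E'
from h import *
import sys
from scipy.spatial.transform import Rotation as Ro
for i in range(5): viewer.get_image('wrist')
s=st(); p,d,m=grab("wrist"); W=cloud(d,m); R=Ro.from_euler("xyz",s["tool_rot"])
print(s["clock"],s["eef_pos"],np.degrees(s["tool_rot"]),s["qpos"].round(2))
H,S,V=cv2.split(cv2.cvtColor(p,cv2.COLOR_RGB2HSV))
o=(H>4)&(H<20)&(S>150)&(V>60); P=ray_plane(m,np.argwhere(o)[:,::-1],40); T=R.inv().apply(P-s["eef_pos"])
print("orange in tool",rect(T),rect(P))
z=W[...,2]
lo=((z<54)&(abs(W[...,0]-540)<110)&(abs(W[...,1]-48)<110))
b=max(blobs(lo,500),key=lambda b:b.sum()); Q=ray_plane(m,contour(b),62); print("opening",rect(Q),rect(R.inv().apply(Q-s["eef_pos"])))
save(sys.argv[1],p)
E
python3 rail.py w6.png
```

```text
10.4167 [485.11237087  41.17336913 178.24589878] [1.79963485e+02 4.67994124e-02 1.60336622e+01] [-0.19  0.48  0.06  2.02 -0.05  0.65 -1.39]
orange in tool (array([ 49.9, 118. ]), array([255.9, 174.1]), -89.98) (array([565.6, -58.6]), array([255.9, 174.1]), -73.99)
opening (array([537.5,  47.6]), array([161.4, 128. ]), 16.79) (array([52.2,  8.2]), array([161.4, 128. ]), -0.75)
```

View pics/w6.png

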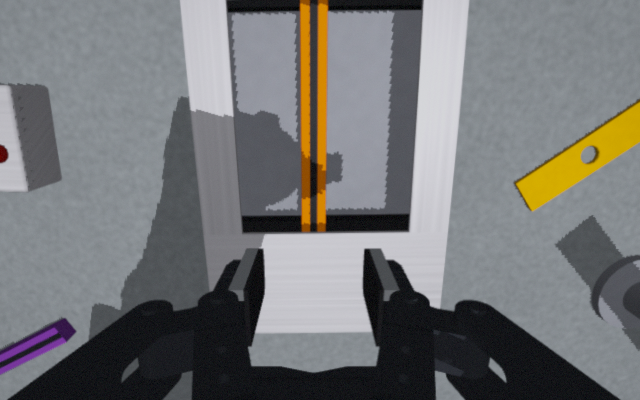

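The picture shows the rail's black line running from about (313,5) to (314,228), almost exactly between the fingers. The opening spans rows 0–232.

Run:
```python
from h import *
from scipy.spatial.transform import Rotation as Ro
s=st(); m=viewer.camera_model("wrist"); R=Ro.from_euler("xyz",s["tool_rot"]); p=cv2.imread("pics/w6.png")
H,S,V=cv2.split(cv2.cvtColor(p,cv2.COLOR_BGR2HSV)); o=(H>4)&(H<20)&(S>150)&(V>60)
for r in(20,80,140,200,225):
    u=np.nonzero(o[r,290:340])[0]+290; print(r,u.min(),u.max(),R.inv().apply(ray_plane(m,[(u.min()-.5,r),(u.max()+.5,r)],40)-s["eef_pos"]).round(1)[:,:2].tolist())
```

```text
20 300 326 [[123.9, -9.6], [123.9, 9.7]]
80 301 326 [[82.8, -9.2], [82.8, 10.1]]
140 301 325 [[38.4, -9.7], [38.4, 9.8]]
200 302 325 [[-10.2, -9.3], [-10.2, 10.2]]
225 301 325 [[-31.8, -10.3], [-31.8, 10.4]]
```

arm_command --series '[50,-0.2,0,3.5,0,50,-0.5,0,7,0,50,-0.5,0,10,0,50,-0.5,0,12.5,0,50,-0.5,0,13.5,0]'

```text
clock: 10.88
eef_pos: [478.8, 38.5, 40.7]
tool_rot: [-3.141, 0.005, 0.277]
force: [0.0, 0.3, 0.2]
width: 42.6
gripper_force: 0.0
```

arm_command --series '[50,0,0,0.8,0,50,0,0,1.6,0,50,0,0,2.2,0,50,0,0,2.6,0,50,0,0,2.7,0]'

```text
clock: 11.3
eef_pos: [481.0, 40.7, 16.4]
tool_rot: [3.141, -0.001, 0.28]
force: [0.6, 0.2, 0.3]
width: 43.1
gripper_force: 0.0
```

arm_command --series '[30,0,0,0,0,5,0,0,0,0,0,0,0,0,0,0,0,0,0,0,0,0,0,0,0]'

```text
clock: 11.72
eef_pos: [481.2, 40.8, 17.0]
tool_rot: [3.141, -0.001, 0.28]
force: [-1.0, -0.4, 6.5]
width: 18.6
gripper_force: 59.3
```

arm_command --series '[0,1,0,0,0,0,2,0,0,0,0,3,0,0,0,0,3.7,0,0,0,0,4,0,0,0]'

```text
clock: 12.13
eef_pos: [520.1, 52.1, 16.6]
tool_rot: [3.141, -0.001, 0.28]
force: [-1.7, -0.1, 0.3]
width: 18.8
gripper_force: 58.7
```

```bash
python3 rail.py w7.png
python3 - <<'E'
from h import *
p,d,m=grab("side"); save("d2.png",cv2.resize(p[150:290,180:380],None,fx=3,fy=3,interpolation=cv2.INTER_CUBIC)); print(st()["force"])
E
```

```text
12.3833 [520.06455931  52.112364    16.45329102] [ 1.79991995e+02 -1.21631387e-01  1.60570652e+01] [-0.17  0.79  0.03  2.02 -0.07  0.32 -1.38]
orange in tool (array([32. ,  0.3]), array([133.7,  19.9]), 0.1) (array([550.8,  60.7]), array([133.7,  19.9]), 15.95)
opening (array([560.7,  55. ]), array([123.6, 110.1]), -73.19) (array([40. ,  8.5]), array([123.6, 110.1]), 89.24)
[1.93388848 0.51315947 0.38608855]
```

View pics/d2.png

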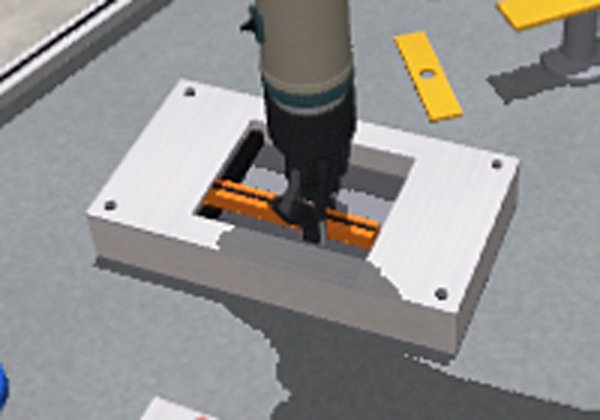

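The side crop shows the rail's near end now free inside the opening at (378,228). I'll locate it and work out how much room is left to shift.

```bash
cat > end.py <<'E'
from h import *
p,d,m=grab("side"); W=cloud(d,m); H,S,V=cv2.split(cv2.cvtColor(p,cv2.COLOR_RGB2HSV))
o=(H>4)&(H<20)&(S>150)&(V>60)&(abs(W[...,0]-537)<150)&(abs(W[...,1]-48)<150)
P=W[o]; a=np.radians(16.8); e=np.array([np.cos(a),np.sin(a)])
x=(P[:,:2]-[538,49])@e; print("rail visible x' range",np.percentile(x,[0.5,2,50,99]).round(1),"z",np.percentile(P[:,2],[2,50,98]).round(1))
i=x<np.percentile(x,8); print("near end",P[i].mean(0)); s=st(); print(s["eef_pos"].round(1),s["force"].round(1))
v=np.argwhere(o)[:,::-1]; t=ray_plane(m,v,40); print("ray x' min",np.percentile((t[:,:2]-[538,49])@e,[0.5,3]))
E
python3 end.py
```

```text
rail visible x' range [-71.5 -70.1  31.3  92.6] z [20.3 36.  41.4]
near end [469.15041675  44.0265389   33.81301062]
[519.7  52.   16.5] [ 1.6 -0.4  1.5]
ray x' min [-73.47611217 -70.95061227]
```

arm_command --series '[0,0.2,0,0,0,0,0.4,0,0,0,0,0.4,0,-0.5,0,0,0.4,0,-1,0,0,0.4,0,-1.5,0]'

```text
clock: 12.95
eef_pos: [522.7, 52.9, 31.5]
tool_rot: [-3.141, 0.001, 0.28]
force: [0.3, -0.5, -1.1]
width: 19.0
gripper_force: 58.6
```

arm_command --series '[0,0,0,-0.4,0,0,0,0,-0.8,0,0,0,0,-1.2,0,0,0,0,-1.6,0,0,0,0,-2,0]'

```text
clock: 13.37
eef_pos: [522.6, 52.9, 51.5]
tool_rot: [-3.141, 0.001, 0.28]
force: [0.8, -0.4, -7.1]
width: 18.8
gripper_force: 58.8
```

```bash
cat > tilt.py <<'E'
from h import *
import sys
s=st(); print(s["clock"],s["eef_pos"].round(1),"F",s["force"].round(1),"T",s["torque"].round(2),"w",round(s["width"],1))
a=np.radians(16.8); e=np.array([np.cos(a),np.sin(a)])
for n in ("side","scene"):
    p,d,m=grab(n); W=cloud(d,m); H,S,V=cv2.split(cv2.cvtColor(p,cv2.COLOR_RGB2HSV))
    o=(H>4)&(H<20)&(S>150)&(V>50)&(abs(W[...,0]-520)<200)&(abs(W[...,1]-48)<160)
    P=W[o]
    if len(P)<20: print(n,"few"); continue
    x=(P[:,:2]-[538,49])@e; k,c=np.polyfit(x,P[:,2],1)
    print(n,len(P),"x'",np.percentile(x,[1,99]).round(1),"tilt",np.degrees(np.arctan(-k)).round(1),"z at ends",np.round(c+k*np.percentile(x,[1,99]),1),"zmin",np.percentile(P[:,2],1).round(1))
    if len(sys.argv)>1: save(sys.argv[1]+n+".png",p)
E
python3 tilt.py t1
```

```text
13.3667 [522.6  52.9  51.5] F [ 0.8 -0.4 -7.1] T [-0.1   0.22  0.01] w 18.8
side 343 x' [-68.6  86. ] tilt 10.3 z at ends [76.9 48.9] zmin 10.0
scene 275 x' [-23.8  74.8] tilt 9.0 z at ends [73.2 57.6] zmin 37.8
```

Pivoting as planned: about 10° of tilt with 7 N on the wrist. I'll lift further.

arm_command --series '[0,0,0,-0.35,0,0,0,0,-0.7,0,0,0,0,-1.0,0,0,0,0,-1.3,0,0,0,0,-1.5,0]'

```text
clock: 13.88
eef_pos: [522.8, 52.9, 66.6]
tool_rot: [-3.142, 0.0, 0.28]
force: [-0.4, 0.5, -5.9]
width: 18.7
gripper_force: 58.8
```

```bash
python3 tilt.py t2
```

```text
13.8833 [522.8  52.9  66.6] F [-0.4  0.5 -5.9] T [-0.06  0.56  0.1 ] w 18.7
side 368 x' [-69.4  88.1] tilt 19.1 z at ends [100.9  46.4] zmin 17.4
scene 323 x' [-52.8  76.8] tilt 19.4 z at ends [102.8  57.1] zmin 15.1
```

arm_command --series '[0,-1,0,-0.32,0,0,-2,0,-0.64,0,0,-3,0,-0.96,0,0,-4,0,-1.28,0,0,-4.5,0,-1.45,0]'

```text
clock: 14.4
eef_pos: [478.0, 39.8, 81.5]
tool_rot: [3.142, 0.001, 0.279]
force: [0.7, -0.4, -2.3]
width: 19.0
gripper_force: 59.2
```

```bash
python3 tilt.py t3
```

```text
14.4 [478.   39.8  81.5] F [ 0.7 -0.4 -2.3] T [-0.07  0.15  0.  ] w 19.0
side 507 x' [-114.9   85.4] tilt 18.7 z at ends [116.3  48.6] zmin 19.3
scene 501 x' [-102.6   75.1] tilt 14.7 z at ends [107.7  61.1] zmin 9.9
```

arm_command --series '[0,-1,0,-0.32,0,0,-2,0,-0.64,0,0,-3.2,0,-1.0,0,0,-4.4,0,-1.4,0,0,-5.5,0,-1.75,0]'

```text
clock: 14.92
eef_pos: [425.7, 24.9, 98.8]
tool_rot: [3.142, -0.0, 0.28]
force: [0.7, -0.1, -2.3]
width: 18.9
gripper_force: 59.3
```

```bash
python3 tilt.py t4; python3 -c "
import cv2
p=cv2.imread('pics/t4side.png');cv2.imwrite('pics/t4c.png',cv2.resize(p[130:290,180:400],None,fx=3,fy=3))"
```

```text
14.9167 [425.7  24.9  98.8] F [ 0.7 -0.1 -2.3] T [-0.03  0.09 -0.03] w 18.9
side 590 x' [-167.9   50.9] tilt 18.0 z at ends [132.4  61.4] zmin 54.6
scene 596 x' [-158.5   49.4] tilt 16.8 z at ends [128.4  65.8] zmin 13.1
```

View pics/t4c.png

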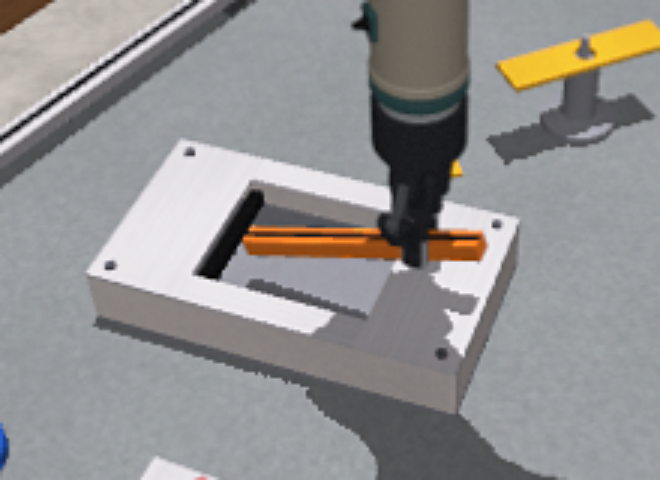

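The side crop shows the rail's lower end at (248,240), clear of the opening's far edge. The strap hangs flat on the stand at (585,55).

arm_command --series '[0,0,0,-1.5,0,0,0,0,-3,0,0,0,0,-5,0,0,0,0,-7,0,0,0,0,-9,0]'

```text
clock: 15.43
eef_pos: [427.4, 25.4, 189.3]
tool_rot: [3.141, -0.001, 0.28]
force: [-0.0, -0.3, -2.2]
width: 19.0
gripper_force: 59.3
```

arm_command --series '[0,0,0,-1.5,0,0,0,0,-2.5,0,0,0,0,-3,0,0,0,0,-3,0,0,0,0,-3,0]'

```text
clock: 15.85
eef_pos: [426.9, 25.4, 218.1]
tool_rot: [3.142, -0.0, 0.28]
force: [-1.3, 1.0, -2.1]
width: 18.9
gripper_force: 59.3
```

arm_command --series '[0,0,0,0,0,0,0,0,0,0,0,0,0,0,0,0,0,0,0,0,0,0,0,0,0]'

```text
clock: 16.27
eef_pos: [426.7, 25.2, 218.0]
tool_rot: [-3.142, 0.001, 0.28]
force: [0.4, -0.5, -2.1]
width: 18.9
gripper_force: 59.3
```

```bash
python3 tilt.py t5; python3 strap.py t6 | grep -v " [0-9.]*\]\s*$" | grep -E "9[0-9]\.[0-9]\]|8[0-9]\.[0-9]\]" ; python3 -c "
from h import *
s=st();print(s['clock'],s['eef_pos'],s['qd'].round(3),s['force'])"
```

```text
16.2667 [426.7  25.2 218. ] F [ 0.4 -0.5 -2.1] T [-0.04  0.12 -0.02] w 18.9
side 723 x' [-168.4   49.2] tilt 17.5 z at ends [251.  182.4] zmin 176.7
scene 638 x' [-115.5   54.5] tilt 18.0 z at ends [238.8 183.6] zmin 175.3
scene 713 ctr [ 467.3 -307.8   90.8] long [0.506 0.863 0.002] normal [-0.006  0.002  1.   ] rect (array([ 463.8, -308.5]), array([180.6,  47.4]), 60.5)
scene 444 ctr [ 582.4 -195.3    4.5] long [-0.788  0.616  0.002] normal [-0.008 -0.014  1.   ] rect (array([ 579.9, -193.5]), array([134.6,  31.7]), -38.11)
side 433 ctr [ 461.4 -303.4   89.7] long [0.497 0.868 0.005] normal [ 0.013 -0.013  1.   ] rect (array([ 458.9, -306.2]), array([177.6,  45.5]), 59.37)
16.4667 [426.84353182  25.25046433 218.26646607] [ 0.001 -0.    -0.001 -0.     0.    -0.    -0.002] [ 0.32527538 -0.45335639 -1.7671163 ]
```

The rail's lowest point is about 165 mm up, it's motionless, and the strap is still flat on the shoulder, so I'm handing in.

```bash
python3 -c "
from cell import workorder
print(workorder.finish_job())"
```

```text
the job is handed in; nothing more can be done
None
```

The job is handed in at about 16.5 s: the strap lies flat on the stand's shoulder with the pin through its eye, and the rail came out end first and is held still about 10 cm above the housing's top. The hand-in gave no verdict.

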